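# Press a bearing home with a ratchet screw press

### The arm

A 6-joint arm with a two-finger parallel gripper is mounted at the origin on a cart in front of the work surface, level with it; the furniture and walls round the work are solid. World frame = base frame: x ahead of the robot, y to its left, z up, the work surface at z = 0. Lengths are in m, angles in rad, forces in N, time in s.
With the tool pointing down it reaches from about 0.25 to 0.775 m from the base axis. Payload 4 kg.
Tool frame: the origin (TCP) lies on the centre line of the jaws, within the pads' length; the fingertips stand 19 mm ahead of it and the grasp point (between the pads) is the TCP; x points along the fingers, z is the direction in which the jaws open and shut, and the axes are right-handed (so a half turn about x gives the same grasp; the last joint's range is limited). The gripper opens to 94 mm and grips with 3 to 60 N. Pads are 16 mm wide; open, the fingers measure 119 mm over their backs; the gripper's body (75 mm by 177 mm) begins 78 mm behind the grasp point.
Start: joints at [1.01, 0.087, 1.371, -0, 1.684, -0.103], TCP at [0.243, 0.493, 0.225] pointing down, gripper open.
Joint ranges: [-3.1, 3.1], [-0.76, 2.03], [0.27, 2.55], [-1.08, 4.22], [0.17, 2.65], [-2.57, 2.57]. Speed limits (rad/s): [2.79, 2.79, 3.14, 3.14, 3.14, 3.14].

### API

Orientations are given as [roll, pitch, yaw] about the fixed x, y, z axes, in that order (R = Rz(yaw) Ry(pitch) Rx(roll)).
In Python, from bench import robot, snapshot, camera_params gives the robot as it stands.
- The arm moves only by the tool step_arm, never from a script. Its argument "motion" is text: rows parted by semicolons, each of 7 numbers parted by spaces: the opening in per cent of the stroke, from 0 (shut) to 100 (fully open), then the shift along the tool's x, y, z in cm, then the turn, a rotation vector about the tool's x, y, z in rad. A call has 1 to 20 rows; each row shifts and turns the commanded pose from where the row before left it, along the tool's axes as they then stand; what a row does not reach is not made up. A row lasts 1/12 s, in which the tool goes at most 41.7 mm and 7.16 degrees, less where a joint would pass 70% of its speed; a pose out of reach is approached as far as the arm can. A call with a gripper value outside its range is refused whole. The fingers move at their own pace and stop on an object; the grip force is fixed at half the most. Time passes only in rows, so rows that do not move let the fingers close. It gives the time, the measured TCP pose, the force and the opening at its end, in the units of the state.
- robot.get_obs(): the state, without advancing time (a new reading comes with each control period).
- snapshot(name): name is "scene" or "top" or "wrist"; returns the picture (400x640x3 uint8, red, green, blue); there is no depth.
- camera_params(name): a dict with "fx", "fy", "cx", "cy" (pixels), "R" (3x3) and "t" (3): a world point X has camera coordinates R X + t. Camera axes: x right, y down, z forward; pixel columns grow to the right and rows downward; lengths in m; the calibration is good to about 2 mm. A picture is of the moment at which its call begins: read the wrist's pose just before it. camera_params takes no time and is no camera call; for the wrist camera it gives the pose at the moment of the call.
- robot.close_job(): hands the job in, once; it reports no verdict.
The state is a dict: "time": time; "joint_positions": joint angles; "qvel": joint speeds; "joint_torque": joint torques, N m; "tool_pos": TCP position; "ee_rot": TCP orientation; "wrist_force": force on the tool from outside, world axes, zero at the start; "wrist_torque": the same for the moment, N m; "width": finger opening in m.
Only numpy, scipy, OpenCV 4.12 (cv2) and the standard library are available. Lean on these libraries where they do the work, as an engineer would, in place of code of your own. Each camera call takes 0.05 s, during which the arm holds its last target.

### The job

A ball bearing has been started in the housing under the ratchet screw press, and the ratchet is still set to lift. Flip the ratchet's tab to press and swing the handle to and fro until the bearing is home, flush in its housing and firm against the shoulder (stop at a pull of about 8 N on the grip, never more than 10), then set the ratchet back to lift and wind the ram up until it stands at least 3 mm clear above the bearing. Leave the loose parts on the table where they are.

Things in the scene. Friction and masses are not known exactly. Their poses are not given: they have to be found in the camera images.
- press: Bench screw press, fixed: grey base 150 x 186 mm, two steel columns 148 mm apart with a grey bridge across (upper face 145 mm above the table; the nuts and stud ends on it reach 170 mm), aluminium bearing housing bolted in the middle. Origin: centre of the base's underside, below the ram. x points from the front (handle side) to the back, y to the left seen from the front, z up.
- ratchet_axis (a point): Point on the vertical axis of ram, ratchet wheel and handle, 160 mm above the table, level with the 20-tooth ratchet wheel (60 mm wide). Set to press, clockwise (positive) swings of the handle turn the wheel and lower the ram 4 mm a radian; set to lift, negative swings raise it 4 mm a radian. Swings the other way slip. At each reversal up to one tooth (0.314 rad) is lost.
- handle (a joint): Swing of the flat handle bar (26 mm wide, upper face 153 mm above the table) about the vertical axis, rad. 0 = bar points along -x of the press, to its front; positive = clockwise seen from above, grip to the left seen from the front. Limits -1.25 and 1.25, but below about -0.35 the hand may strike the turntable. A friction washer (0.15 N m) holds the handle where it is left.
- grip_mid (a point): Middle of the upright black round grip at the bar's end, 155 mm from the axis, 24 to 26 mm thick, 155 to 210 mm above the table (this point: 189 mm). It spins freely on its pin. Pull on it while it moves, square to the bar: 3 N winding through air, 5 N as the bearing slides in, then 2 to 4 N more per 10 mm once it sits; slipping back, 1 to 2 N. Held still it pulls up to 4 N less.
- pawl (a joint): Swing of the two-nosed pawl on the bar, rad. Negative = set to lift (tab to the right of the bar, seen from the front), positive = set to press (tab to the left). A spring snaps it over centre at 0; it rests from 0.1 (nose on a tooth) and 0.35 (between teeth) on either side. A pawl under load from a driving swing is jammed: swing the handle back by about a tooth before flipping.
- tab_top (a point): Top of the pawl's upright thumb tab: a steel fin 14 mm long (along the bar), 9 mm thick, from 172 to 198 mm above the table, 80 mm from the axis and 36 mm from the pawl's pivot. It moves up to 12 mm to either side of the bar's middle line; pushing it over the middle takes 1 to 3 N on its side.
- bearing: Steel ball bearing, 40 mm wide, 12 mm tall, a press fit in the housing. Origin: centre of its underside. It starts 4 to 6 mm proud; home, it is flush, its underside 12 mm below housing_face. It sits firmly once the ram has pressed it with over 150 N (7 N on the moving grip); 8 N on the moving grip give about 220 N, 10 N about 280 N; over 520 N (about 16 N) the bearing is marked.
- housing_face (a point): Centre of the upper face of the aluminium housing boss (62 mm diameter), 59 mm above the table; z up.
- ram: Steel ram with a round foot 37 mm wide that presses on the bearing. Origin: centre of its lower face, which is level with housing_face when the bearing is home and the ram rests on it.
- spare_bearing: Loose spare ball bearing, 40 mm diameter, 12 mm tall, lying on the table. Origin: centre of its underside.
- guide_bush: Loose brass guide bush with a flange, 30 mm wide, 27 mm tall, on the table. Origin: centre of its underside.
- empty_vial: Loose empty open vial, 30 mm wide, 67 mm tall, upright on the table. Origin: centre of its underside.
- flip_cap: Loose blue vial cap, 32 mm wide, 12 mm tall, on the table. Origin: centre of its underside.

How it is judged:
On the way, in this order (a step that is already met when the one before it is completed fails the run):
1. the ratchet is set to press (value of joint pawl above 0.05 rad), for 0.1 s.
2. the bearing is flush in its housing and the ram presses it firmly (over 150 N) (z of bearing in the frame of housing_face below -0.0117 m and contact force between ram and bearing above 150 N), for 0.1 s.
3. the ratchet is set back to lift (value of joint pawl below -0.05 rad), for 0.1 s.
At the end, for the whole second after the job is handed in: The bearing is home (underside at least 11.7 mm below the housing face, nominally 12), the ram's lower face stands at least 3 mm above the housing face, the pawl is set to lift, and ram and handle are at rest (z of bearing in the frame of housing_face below -0.0117 m and z of ram in the frame of housing_face above 0.003 m and value of joint pawl below -0.05 rad and linear speed of ram below 0.002 m/s and velocity of joint handle between -0.05 and 0.05 rad/s); the robot touches nothing.
It fails at once if the ram presses the bearing with more than 520 N (contact force between ram and bearing above 520 N).
It fails at once if one of the loose parts on the table is shifted by more than 20 mm (distance of any of spare_bearing, guide_bush, empty_vial, flip_cap from where it was at the start of the episode above 0.02 m).
It also fails if it takes over 72 s, if anything falls off the work surface, if the arm or the gripper's body presses on something with over 40 N, if the wrist force passes 120 N, or if a joint passes its speed limit or range.

## Working session

There is one attempt and no reset: what is moved stays moved. The work goes in short steps, Python scripts to look and compute and a tool call to move; the robot and the scene stay as the last step left them, time stands still between calls to the robot, and variables do not carry over. Pictures are saved under pics/ and viewed, and the job is handed in when it is done.

Besides the shell and the picture viewer there is one more tool, called after "Emit:" by a JSON object that holds its "op" and its "data", one argument or row to a line. step_arm: Moves the arm, as the interface text tells. Its arguments: {"type":"object","properties":{"motion":{"type":"string"}},"required":["motion"]}

```bash
ls; mkdir -p pics; python3 - <<'E'
from bench import robot, snapshot, camera_params
import cv2,numpy as np
o=robot.get_obs(); print({k:np.round(v,4).tolist() for k,v in o.items()})
for n in ["scene","top","wrist"]:
    p=camera_params(n); print(n,{k:np.round(v,4).tolist() for k,v in p.items()})
    cv2.imwrite(f"pics/{n}0.png",snapshot(n)[:,:,::-1])
E
```

```text
pics
{'time': 0.0, 'joint_positions': [1.0099, 0.088, 1.3722, -0.0, 1.6836, -0.1031], 'qvel': [0.0013, 0.0014, -0.0002, -0.0, -0.0007, 0.0], 'joint_torque': [-0.0009, -34.019, -30.2425, 0.0716, 0.0332, -0.0001], 'tool_pos': [0.2428, 0.4929, 0.2233], 'ee_rot': [3.0417, 1.5686, -2.1285], 'wrist_force': [0.4276, 0.3655, 0.365], 'wrist_torque': [-0.0137, 0.0135, -0.0389], 'width': 0.0935}
scene {'fx': 397.8567, 'fy': 397.8567, 'cx': 318.163, 'cy': 210.7423, 'R': [[0.7291, -0.6844, -0.0028], [-0.4079, -0.4313, -0.8047], [0.5495, 0.5879, -0.5936]], 't': [-0.2561, 0.3563, 0.6749]}
top {'fx': 472.5076, 'fy': 472.5076, 'cx': 321.9743, 'cy': 209.3689, 'R': [[0.0053, -0.9997, 0.024], [-0.9817, -0.0098, -0.19], [0.1902, -0.0225, -0.9815]], 't': [0.0855, 0.5184, 0.976]}
wrist {'fx': 288.06, 'fy': 288.06, 'cx': 318.6736, 'cy': 200.623, 'R': [[0.4415, 0.8972, -0.004], [0.8623, -0.4231, 0.2784], [0.2481, -0.1263, -0.9605]], 't': [-0.5474, -0.028, 0.3922]}
```

View pics/scene0.png

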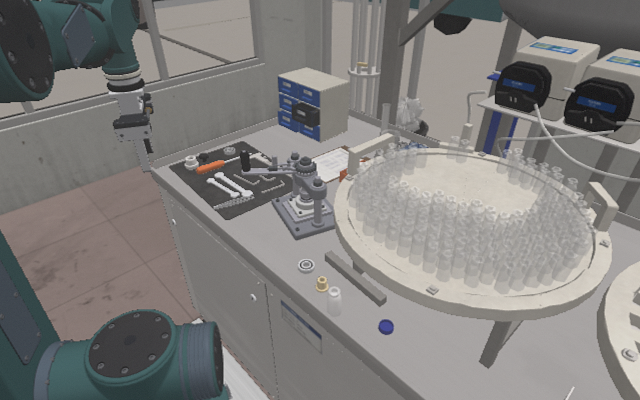

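View pics/top0.png

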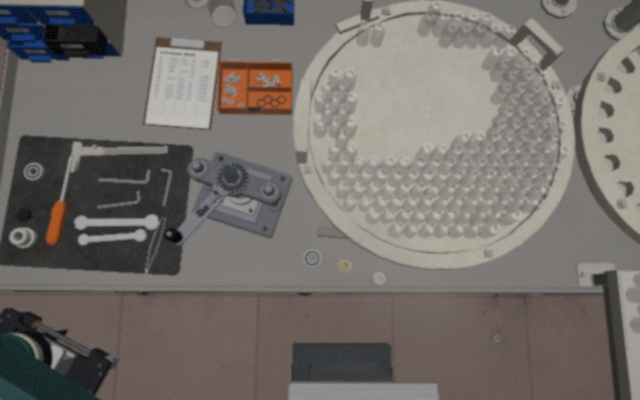

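View pics/wrist0.png

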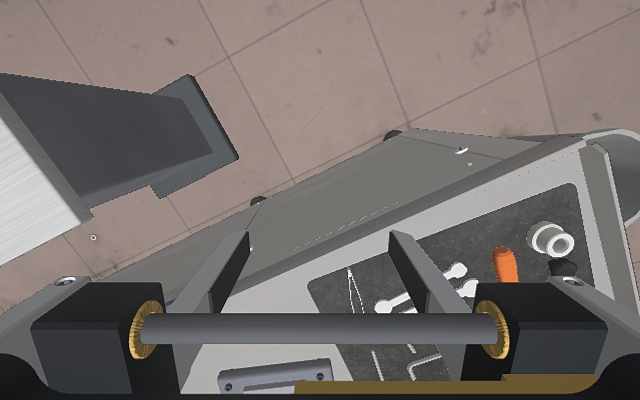

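```bash
python3 - <<'E'
import cv2
a=cv2.imread("pics/top0.png")[130:270,150:310]
cv2.imwrite("pics/topc.png",cv2.resize(a,None,fx=4.5,fy=4,interpolation=cv2.INTER_CUBIC) if 0 else cv2.resize(a,None,fx=4,fy=4,interpolation=cv2.INTER_CUBIC))
a=cv2.imread("pics/scene0.png")[135:245,225:355]
cv2.imwrite("pics/scenec.png",cv2.resize(a,None,fx=5,fy=5,interpolation=cv2.INTER_CUBIC))
E
```

```text
(no output)
```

View pics/topc.png

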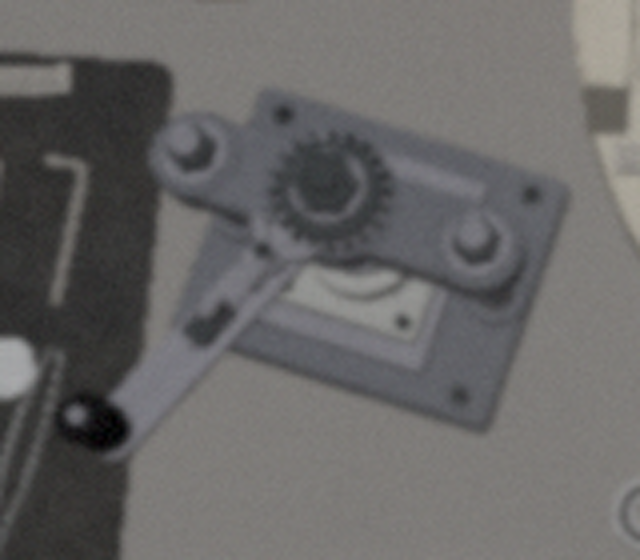

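View pics/scenec.png

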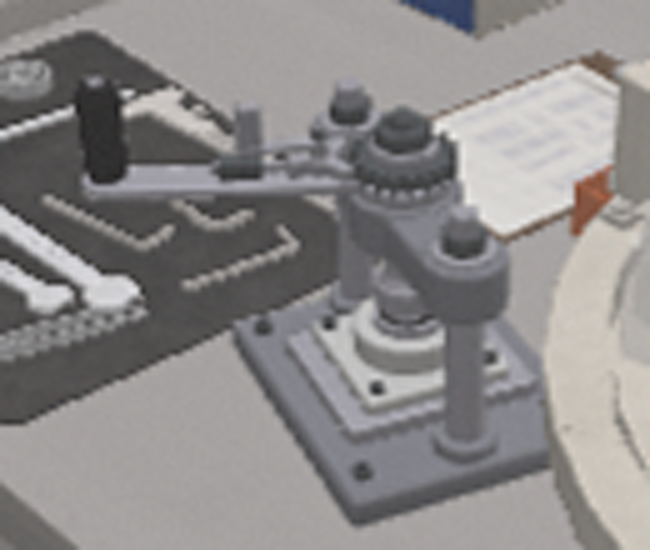

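```bash
cat > h.py <<'E'
import numpy as np, cv2
from bench import robot, snapshot, camera_params
def ray(cam,u,v,z):
    p=camera_params(cam) if isinstance(cam,str) else cam
    R=np.array(p['R']);t=np.array(p['t'])
    d=R.T@np.array([(u-p['cx'])/p['fx'],(v-p['cy'])/p['fy'],1]); c=-R.T@t
    return c+d*(z-c[2])/d[2]
def proj(cam,X):
    p=camera_params(cam) if isinstance(cam,str) else cam
    X=np.atleast_2d(X); c=X@np.array(p['R']).T+np.array(p['t'])
    return np.c_[p['fx']*c[:,0]/c[:,2]+p['cx'],p['fy']*c[:,1]/c[:,2]+p['cy']]
def tri(obs):
    A=[];b=[]
    for cam,u,v in obs:
        p=camera_params(cam) if isinstance(cam,str) else cam
        R=np.array(p['R']);t=np.array(p['t'])
        for r,q in ((0,(u-p['cx'])/p['fx']),(1,(v-p['cy'])/p['fy'])):
            A.append(R[r]-q*R[2]);b.append(q*t[2]-t[r])
    s=np.linalg.lstsq(np.array(A),np.array(b),rcond=None); return s[0],s[1]
E
python3 - <<'E'
from h import *
T=lambda x,y:(150+x/4,130+y/4)
S=lambda x,y:(225+x/5,135+y/5)
for n,p,z in [("c1",(262,88),.012),("c2",(568,185),.012),("c3",(488,432),.012),("nutL",(186,140),.17),("nutR",(476,230),.17),("wheel",(330,190),.165),("grip top",(85,415),.21),("tab",(205,330),.185)]:
    print(n,np.round(ray("top",*T(*p),z),4))
print(tri([("top",*T(80,412)),("scene",*S(95,80))]))
print(tri([("top",*T(188,138)),("scene",*S(350,92))]),tri([("top",*T(477,228)),("scene",*S(464,215))]))
print("tab",tri([("top",*T(205,330)),("scene",*S(248,103))]))
for n,p in [("c1",(262,88)),("c2",(568,185)),("c3",(488,432))]:pass
print(tri([("top",*T(488,432)),("scene",*S(360,522))]))
E
```

```text
c1 [0.6562 0.3331 0.012 ]
c2 [0.601  0.1572 0.012 ]
c3 [0.4592 0.199  0.012 ]
nutL [0.5791 0.3349 0.17  ]
nutR [0.536  0.1941 0.17  ]
wheel [0.5563 0.2655 0.165 ]
grip top [0.4394 0.3626 0.21  ]
tab [0.4832 0.3172 0.185 ]
(array([0.43937646, 0.36490184, 0.21216019]), array([3.24735e-06]))
(array([0.58095776, 0.33584926, 0.16441162]), array([1.60902556e-06])) (array([0.53610211, 0.19497967, 0.16761779]), array([6.58568072e-06]))
tab (array([0.4844853 , 0.30983826, 0.2032182 ]), array([6.41953634e-05]))
(array([0.46033019, 0.19854854, 0.00992555]), array([2.47693076e-06]))
```

```bash
cat >> h.py <<'E'
from scipy.spatial.transform import Rotation as Ro
A=np.array([0.557,0.2655]); YAW=-0.30
def bar(th):
    a=np.pi+YAW-th; return np.array([np.cos(a),np.sin(a)])
def tang(th): # positive swing direction
    a=np.pi+YAW-th; return np.array([np.sin(a),-np.cos(a)])
def toolR(th,sgn):
    x=np.array([0,0,-1.]); z=np.r_[sgn*tang(th),0]; return np.c_[x,np.cross(z,x),z]
def cur():
    o=robot.get_obs(); return np.array(o['tool_pos']),Ro.from_euler('xyz',o['ee_rot']).as_matrix(),o
def rel(pos,R):
    p,R0,o=cur()
    return np.round(R0.T@(np.array(pos)-p)*100,2),np.round(Ro.from_matrix(R0.T@R).as_rotvec(),3)
def state():
    p,R,o=cur(); d=p[:2]-A; r=np.hypot(*d); th=np.pi+YAW-np.arctan2(d[1],d[0])
    f=np.array(o['wrist_force']); t=np.r_[tang(th),0]
    print('t',o['time'],'p',p.round(4),'r',r.round(4),'th',((th+np.pi)%(2*np.pi)-np.pi).round(3),'Ft',round(f@t,2),'F',f.round(2),'w',round(o['width'],4),'q',np.round(o['joint_positions'],2))
E
python3 - <<'E'
from h import *
p,R,o=cur(); print(R.round(3)); state()
for s in(1,-1):
  for th in(-.35,.4,1.25):
    print(s,th,rel(np.r_[A+.155*bar(th),.19],toolR(th,s)))
P=np.r_[A+.08*bar(.4),.25]; print(P,rel(P,toolR(.4,1)),rel(P,toolR(.4,-1)))
E
```

```text
[[-0.001 -0.897  0.442]
 [-0.001  0.442  0.897]
 [-1.     0.    -0.002]]
t 0.15 p [0.2429 0.493  0.2236] r 0.3879 th 0.327 Ft -0.16 F [-0.7   0.31 -0.13] w 0.0938 q [ 1.01  0.09  1.37 -0.    1.68 -0.1 ]
1 -0.35 (array([  3.38, -24.69, -14.06]), array([-0.508, -0.002, -0.001]))
1 0.4 (array([  3.36, -23.19,  -2.8 ]), array([ 0.242, -0.002,  0.   ]))
1 1.25 (array([  3.34, -31.1 ,   7.24]), array([ 1.092e+00, -2.000e-03,  1.000e-03]))
-1 -0.35 (array([  3.38, -24.69, -14.06]), array([ 2.634e+00, -1.000e-03,  2.000e-03]))
-1 0.4 (array([  3.36, -23.19,  -2.8 ]), array([-2.899e+00, -0.000e+00, -2.000e-03]))
-1 1.25 (array([  3.34, -31.1 ,   7.24]), array([-2.049e+00, -1.000e-03, -2.000e-03]))
[0.49581263 0.31703741 0.25      ] (array([ -2.64, -30.47,  -4.61]), array([ 0.242, -0.002,  0.   ])) (array([ -2.64, -30.47,  -4.61]), array([-2.899e+00, -0.000e+00, -2.000e-03]))
```

Emit:
{"op": "step_arm", "data": {
  "motion": "50 -1 -1.5 -0.2 0 0 0; 50 -1 -2.5 -0.4 0 0 0; 50 -1 -2.5 -0.4 0 0 0; 50 -0.6 -2.5 -0.4 0 0 0; 50 0 -2.5 -0.4 0 0 0; 50 0 -2.5 -0.4 0 0 0; 50 0 -2.5 -0.4 0 0 0; 50 0 -2.5 -0.4 0 0 0; 50 0 -2.5 -0.4 0 0 0; 50 0 -2.5 -0.4 0 0 0; 50 0 -2.5 -0.4 0 0 0; 50 0 -2.5 -0.3 0 0 0; 50 0 -1.5 0 0.08 0 0; 50 0 0 0 0.081 0 0; 50 0 0 0 0.081 0 0; 50 0 0 0 0 0 0"
}}

```text
time: 1.48
tool_pos: [0.497, 0.3178, 0.2597]
ee_rot: [2.685, 1.57, -2.729]
wrist_force: [-0.6, -0.0, -0.8]
width: 0.0471
```

```bash
python3 - <<'E'
from h import *
state(); P=np.r_[A+.08*bar(.4),.197]; print(rel(P,toolR(.4,1)))
c=camera_params("wrist"); im=snapshot("wrist")
cv2.imwrite("pics/w1.png",im[:,:,::-1])
im=snapshot("top"); cv2.imwrite("pics/t1.png",cv2.resize(im[130:270,150:310,::-1],None,fx=4,fy=4,interpolation=cv2.INTER_CUBIC))
for n,q,z in [("grip",.155,.21),("tabR",.08,.198),("axis",0,.165)]:
    print(n,proj(c,np.r_[A+q*bar(.4),z]).round(0))
print(proj(c,np.r_[A+.08*bar(.4)-.012*tang(.4),.198]))
E
```

```text
t 1.4833 p [0.497  0.3178 0.2597] r 0.0795 th 0.417 Ft -0.41 F [-0.62 -0.   -0.8 ] w 0.0471 q [ 0.47  0.17  1.2   0.    1.76 -0.4 ]
(array([ 6.27,  0.04, -0.13]), array([-0.002, -0.001, -0.001]))
grip [[319. 127.]]
tabR [[319. 221.]]
axis [[319. 285.]]
[[304.36010003 221.48770658]]
```

View pics/w1.png

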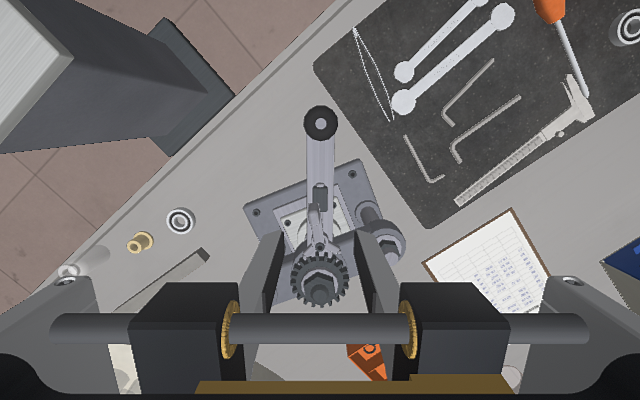

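View pics/t1.png

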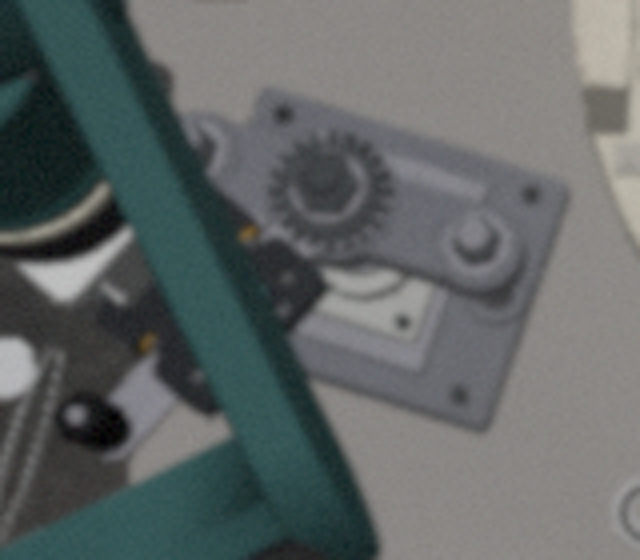

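```bash
python3 - <<'E'
import cv2
a=cv2.imread("pics/w1.png")[90:320,260:400]
cv2.imwrite("pics/w1c.png",cv2.resize(a,None,fx=2.6,fy=2.6,interpolation=cv2.INTER_CUBIC)[:600])
a=cv2.imread("pics/w1.png")[165:285,270:390]
cv2.imwrite("pics/w1d.png",cv2.resize(a,None,fx=5,fy=5,interpolation=cv2.INTER_CUBIC)[:600])
E
```

```text
(no output)
```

View pics/w1d.png

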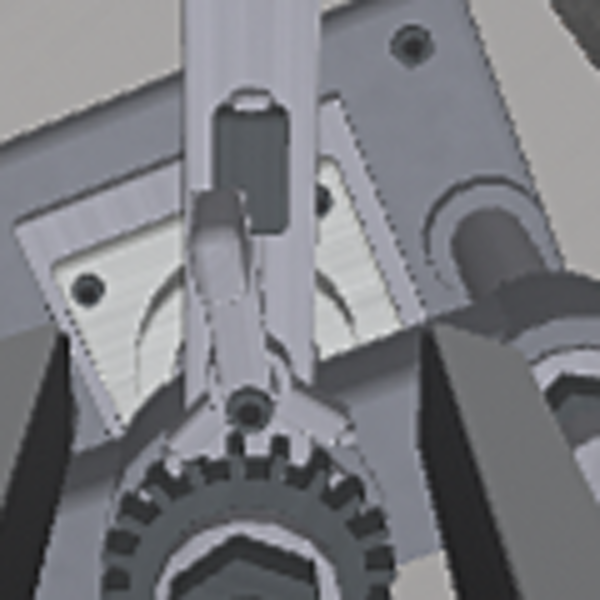

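Emit:
{"op": "step_arm", "data": {
  "motion": "50 2 0 0 0 0 0; 50 2.2 0 0 0 0 0; 50 2 0 0 0 0 0; 50 0 0 1 0 0 0; 50 0 0 0.4 0 0 0; 50 0 0 0.3 0 0 0; 50 0 0 0.3 0 0 0; 50 0 0 0.3 0 0 0"
}}

```text
time: 2.25
tool_pos: [0.5124, 0.3364, 0.2006]
ee_rot: [-0.473, 1.568, 0.399]
wrist_force: [-2.7, -1.9, 3.1]
width: 0.0469
```

```bash
python3 - <<'E'
from h import *
state(); 
c=camera_params("wrist"); im=snapshot("wrist")
cv2.imwrite("pics/w2.png",im[:,:,::-1])
E
```

```text
t 2.25 p [0.5124 0.3364 0.2006] r 0.0838 th 0.71 Ft -3.25 F [-2.65 -1.88  3.09] w 0.0469 q [ 0.49  0.23  1.25 -0.    1.65 -0.38]
```

View pics/w2.png

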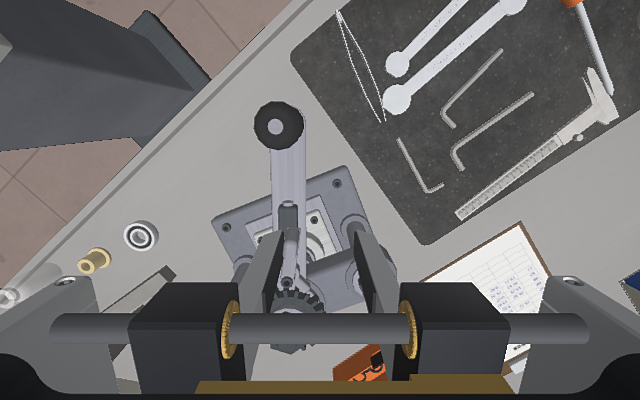

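Emit:
{"op": "step_arm", "data": {
  "motion": "50 0 0 0.2 0 0 0; 50 0 0 0.2 0 0 0; 50 0 0 0 0 0 0"
}}

```text
time: 2.55
tool_pos: [0.5146, 0.339, 0.199]
ee_rot: [-0.456, 1.57, 0.415]
wrist_force: [-0.6, -0.6, 0.2]
width: 0.0469
```

```bash
cat > look.py <<'E'
import sys
from h import *
state(); 
c=camera_params("wrist"); im=snapshot("wrist")
cv2.imwrite(f"pics/{sys.argv[1]}.png",cv2.resize(im[80:340,200:440,::-1],None,fx=2.3,fy=2.3,interpolation=cv2.INTER_CUBIC))
E
python3 look.py w3
```

```text
t 2.55 p [0.5146 0.339  0.199 ] r 0.0849 th 0.747 Ft -0.83 F [-0.59 -0.65  0.18] w 0.0469 q [ 0.49  0.24  1.25 -0.    1.65 -0.38]
```

View pics/w3.png

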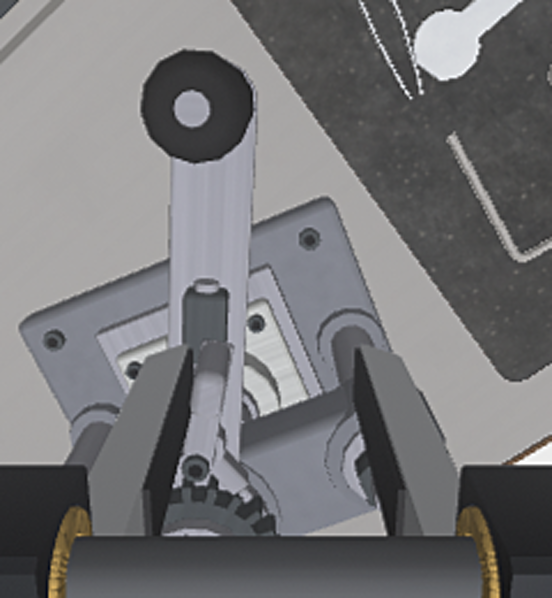

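Emit:
{"op": "step_arm", "data": {
  "motion": "50 -2 0 -0.3 0 0 0; 50 -3.2 0 -0.2 0 0 0; 50 0 2.5 -0.8 0 0 0; 50 0 2.5 -0.8 0 0 0; 50 0 2.5 -0.8 0 0 0; 50 0 0 0 0 0 0; 50 0 0 0 0 0 0"
}}

```text
time: 3.18
tool_pos: [0.4375, 0.3657, 0.251]
ee_rot: [-0.233, 1.569, 0.64]
wrist_force: [-0.7, 0.9, -0.4]
width: 0.0467
```

```bash
python3 look.py w4; python3 - <<'E'
from h import *
print(rel(np.r_[A+.155*bar(.4),.187],toolR(.4,1)))
E
```

```text
t 3.1833 p [0.4375 0.3657 0.251 ] r 0.1559 th 0.398 Ft 0.19 F [-0.74  0.87 -0.43] w 0.0467 q [ 0.6   0.13  1.27  0.    1.74 -0.28]
(array([ 6.37, -0.  ,  0.01]), array([0.001, 0.001, 0.001]))
```

View pics/w4.png

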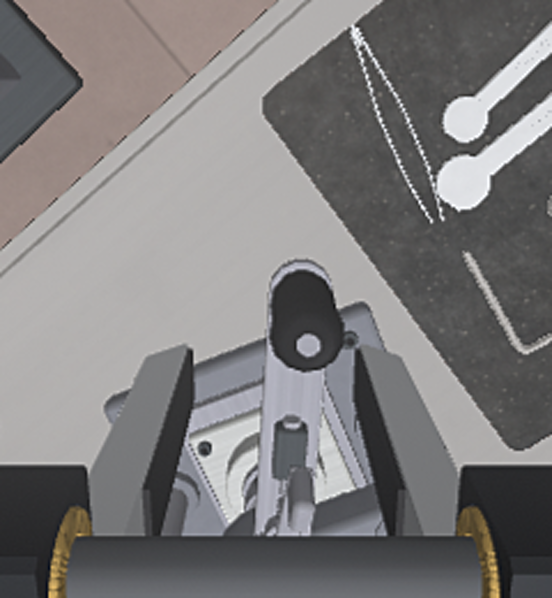

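```bash
python3 - <<'E'
from h import *
g=ray("wrist",200+307/2.3,80+344/2.3,.211)[:2]; d=g-A; th=np.pi+YAW-np.arctan2(d[1],d[0]); print(g,np.hypot(*d),th)
print(rel(np.r_[A+.155*bar(th),.187],toolR(th,1)))
E
```

```text
[0.44259235 0.37392402] 0.15762257752578865 0.4585519188816489
(array([ 6.37, -0.03,  0.92]), array([0.06 , 0.001, 0.001]))
```

Emit:
{"op": "step_arm", "data": {
  "motion": "50 0 0 0.9 0.06 0 0; 50 2.3 0 0 0 0 0; 50 2.2 0 0 0 0 0; 50 1.8 0 0 0 0 0; 32 0 0 0 0 0 0; 32 0 0 0 0 0 0; 32 0 0 0 0 0 0; 32 0 0 0 0 0 0"
}}

```text
time: 3.9
tool_pos: [0.4451, 0.3722, 0.1894]
ee_rot: [-0.214, 1.567, 0.596]
wrist_force: [-0.3, -0.5, -0.4]
width: 0.0305
```

```bash
python3 look.py w5
```

```text
t 3.9 p [0.4451 0.3722 0.1894] r 0.1546 th 0.462 Ft -0.6 F [-0.31 -0.53 -0.43] w 0.0305 q [ 0.6   0.16  1.36 -0.    1.62 -0.21]
```

View pics/w5.png

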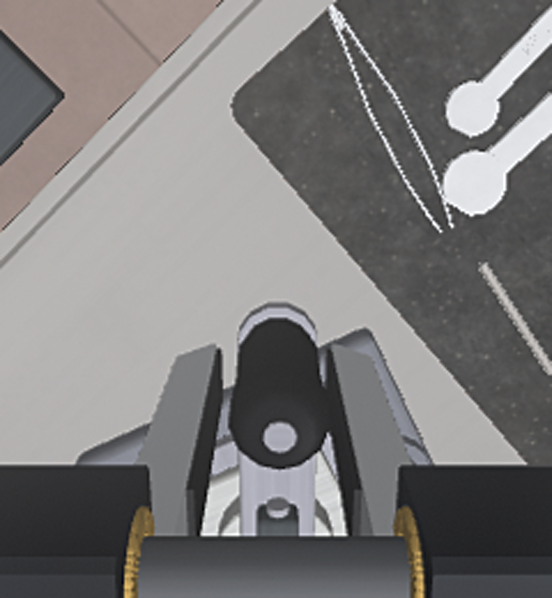

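Emit:
{"op": "step_arm", "data": {
  "motion": "32 0 0 0.3 0.03 0 0; 32 0 0 0.6 0.04 0 0; 32 0 0 0.6 0.04 0 0; 32 0 0 0.6 0.04 0 0; 32 0 0 0.6 0.04 0 0; 32 0 0 0.6 0.04 0 0"
}}

```text
time: 4.45
tool_pos: [0.4695, 0.3938, 0.1892]
ee_rot: [-0.021, 1.568, 0.558]
wrist_force: [-0.4, -0.6, 0.5]
width: 0.0299
```

```bash
python3 -c "
from h import *
state()"
```

```text
t 4.45 p [0.4695 0.3938 0.1892] r 0.1553 th 0.672 Ft -0.65 F [-0.38 -0.61  0.5 ] w 0.0299 q [ 0.61  0.23  1.27 -0.    1.63  0.03]
```

Emit:
{"op": "step_arm", "data": {
  "motion": "32 0 0 0.6 0.04 0 0; 32 0 0 0.6 0.04 0 0; 32 0 0 0.6 0.04 0 0; 32 0 0 0.6 0.04 0 0"
}}

```text
time: 4.78
tool_pos: [0.4896, 0.4054, 0.1891]
ee_rot: [0.997, 1.57, 1.416]
wrist_force: [-2.8, -1.2, 2.1]
width: 0.0303
```

```bash
python3 -c "
from h import *
state()"
```

```text
t 4.7833 p [0.4896 0.4054 0.1891] r 0.1553 th 0.822 Ft -3.06 F [-2.82 -1.2   2.13] w 0.0303 q [0.6  0.29 1.21 0.   1.65 0.18]
```

Emit:
{"op": "step_arm", "data": {
  "motion": "32 0 0 0.62 0.04 0 0; 32 0 0 0.62 0.04 0 0; 32 0 0 0.62 0.04 0 0; 32 0 0 0.62 0.04 0 0; 32 0 0 0.62 0.04 0 0; 32 0 0 0.62 0.04 0 0; 32 0 0 0.62 0.04 0 0; 32 0 0 0.62 0.04 0 0"
}}

```text
time: 5.45
tool_pos: [0.5368, 0.4196, 0.1892]
ee_rot: [1.663, 1.569, 1.762]
wrist_force: [-2.3, 1.3, 0.6]
width: 0.0298
```

```bash
python3 -c "
from h import *
state();p,R,o=cur();z=R[:,2];print('tool yaw th',[ (t) for t in np.arange(.4,1.5,.01) if abs(z[:2]@bar(t))<.006])"
```

```text
t 5.45 p [0.5368 0.4196 0.1892] r 0.1554 th 1.14 Ft -2.07 F [-2.26  1.31  0.63] w 0.0298 q [0.58 0.39 1.07 0.   1.68 0.48]
tool yaw th [np.float64(1.1700000000000008)]
```

Emit:
{"op": "step_arm", "data": {
  "motion": "32 0 0 0.62 0.04 0 0; 32 0 0 0 -0.09 0 0; 32 0 0 -0.5 -0.06 0 0; 32 0 0 -0.93 -0.06 0 0; 32 0 0 -0.93 -0.06 0 0; 32 0 0 -0.93 -0.06 0 0; 32 0 0 -0.93 -0.06 0 0; 32 0 0 -0.93 -0.06 0 0; 32 0 0 -0.93 -0.06 0 0; 32 0 0 -0.93 -0.06 0 0; 32 0 0 -0.93 -0.06 0 0; 32 0 0 -0.93 -0.06 0 0; 32 0 0 -0.93 -0.06 0 0"
}}

```text
time: 6.53
tool_pos: [0.4574, 0.377, 0.189]
ee_rot: [-0.068, 1.567, 0.747]
wrist_force: [1.3, 1.2, -1.0]
width: 0.0302
```

```bash
cat > st.py <<'E'
from h import *
state();p,R,o=cur();z=R[:,2]
print('yaw th',(np.pi+YAW-(np.arctan2(z[1],z[0])+np.pi/2)).round(3))
E
python3 st.py
```

```text
t 6.5333 p [0.4574 0.377  0.189 ] r 0.1496 th 0.542 Ft 1.72 F [ 1.27  1.16 -1.03] w 0.0302 q [ 0.59  0.19  1.33  0.    1.62 -0.22]
yaw th 0.456
```

Emit:
{"op": "step_arm", "data": {
  "motion": "32 0 0.1 -0.93 -0.01 0 0; 32 0 0.1 -0.93 -0.06 0 0; 32 0 0.1 -0.93 -0.06 0 0; 32 0 0.1 -0.93 -0.06 0 0; 32 0 0 -0.93 -0.06 0 0; 32 0 0 -0.93 -0.06 0 0; 32 0 0 -0.93 -0.06 0 0; 32 0 0 -0.93 -0.06 0 0; 32 0 0 -0.93 -0.06 0 0"
}}

```text
time: 7.28
tool_pos: [0.4101, 0.3092, 0.1889]
ee_rot: [-0.665, 1.567, 0.638]
wrist_force: [1.1, 1.2, 0.2]
width: 0.0301
```

```bash
python3 st.py
```

```text
t 7.2833 p [0.4101 0.3092 0.1889] r 0.1533 th -0.011 Ft 1.45 F [1.05 1.2  0.23] w 0.0301 q [ 0.54  0.01  1.52  0.    1.61 -0.77]
yaw th -0.032
```

Good; on to about -0.28, then reverse.

Emit:
{"op": "step_arm", "data": {
  "motion": "32 0 0 -0.93 -0.06 0 0; 32 0 0 -0.93 -0.06 0 0; 32 0 0 -0.93 -0.06 0 0; 32 0 0 -0.8 -0.05 0 0; 32 0 0 0.3 0.05 0 0; 32 0 0 0.7 0.05 0 0; 32 0 0 0.93 0.06 0 0; 32 0 0 0.93 0.06 0 0; 32 0 0 0.93 0.06 0 0; 32 0 0 0.93 0.06 0 0; 32 0 0 0.93 0.06 0 0; 32 0 0 0.93 0.06 0 0"
}}

```text
time: 8.28
tool_pos: [0.4199, 0.3366, 0.1888]
ee_rot: [-2.07, 1.569, -1.004]
wrist_force: [-1.3, -2.8, 2.2]
width: 0.03
```

```bash
python3 st.py
```

```text
t 8.2833 p [0.4199 0.3366 0.1888] r 0.1544 th 0.178 Ft -3.07 F [-1.32 -2.77  2.23] w 0.03 q [ 0.57  0.07  1.46 -0.    1.61 -0.5 ]
yaw th 0.204
```

Emit:
{"op": "step_arm", "data": {
  "motion": "32 0 0 0.93 0.06 0 0; 32 0 0 0.93 0.06 0 0; 32 0 0 0.93 0.06 0 0; 32 0 0 0.93 0.06 0 0; 32 0 0 0.93 0.06 0 0; 32 0 0 0.93 0.06 0 0"
}}

```text
time: 8.78
tool_pos: [0.4533, 0.381, 0.1888]
ee_rot: [-2.33, 1.57, -1.623]
wrist_force: [-2.0, -1.7, 1.9]
width: 0.0301
```

```bash
python3 st.py
```

```text
t 8.7833 p [0.4533 0.381  0.1888] r 0.1552 th 0.539 Ft -2.6 F [-1.99 -1.67  1.87] w 0.0301 q [ 0.6   0.19  1.33 -0.    1.63 -0.1 ]
yaw th 0.564
```

Emit:
{"op": "step_arm", "data": {
  "motion": "32 0 0 0.93 0.06 0 0; 32 0 0 0.93 0.06 0 0; 32 0 0 0.93 0.06 0 0; 32 0 0 0.93 0.06 0 0; 32 0 0 0.93 0.06 0 0; 32 0 0 0.93 0.06 0 0"
}}

```text
time: 9.28
tool_pos: [0.5002, 0.4107, 0.1888]
ee_rot: [-3.067, 1.57, -2.72]
wrist_force: [-2.7, -1.1, 1.2]
width: 0.0304
```

```bash
python3 st.py
```

```text
t 9.2833 p [0.5002 0.4107 0.1888] r 0.1559 th 0.898 Ft -2.96 F [-2.73 -1.14  1.18] w 0.0304 q [0.6  0.31 1.17 0.   1.65 0.25]
yaw th 0.924
```

Emit:
{"op": "step_arm", "data": {
  "motion": "32 0 0 0.93 0.06 0 0; 32 0 0 0.93 0.06 0 0; 32 0 0 0.93 0.06 0 0; 32 0 0 0.93 0.06 0 0; 32 0 0 0.93 0.06 0 0"
}}

```text
time: 9.7
tool_pos: [0.5445, 0.4215, 0.1888]
ee_rot: [3.057, 1.569, 3.104]
wrist_force: [-4.6, 0.0, 2.9]
width: 0.0305
```

```bash
python3 st.py; python3 - <<'E'
from h import *
im=snapshot("scene"); cv2.imwrite("pics/s2.png",cv2.resize(im[135:245,225:355,::-1],None,fx=5,fy=5,interpolation=cv2.INTER_CUBIC))
E
```

```text
t 9.7 p [0.5445 0.4215 0.1888] r 0.1565 th 1.191 Ft -4.6 F [-4.62  0.02  2.87] w 0.0305 q [0.58 0.41 1.05 0.   1.69 0.53]
yaw th 1.223
```

View pics/s2.png

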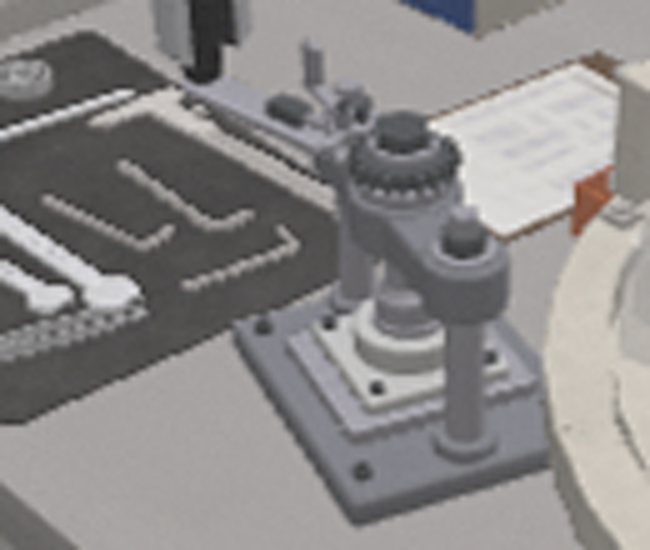

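Emit:
{"op": "step_arm", "data": {
  "motion": "32 0 -0.1 0 -0.06 0 0; 32 0 0 -0.93 -0.06 0 0; 32 0 0 -0.93 -0.06 0 0; 32 0 0 -0.93 -0.06 0 0; 32 0 0 -0.93 -0.06 0 0; 32 0 0 -0.93 -0.06 0 0; 32 0 0 -0.93 -0.06 0 0; 32 0 0 -0.93 -0.06 0 0; 32 0 0 -0.93 -0.06 0 0; 32 0 0 -0.93 -0.06 0 0; 32 0 0 -0.93 -0.06 0 0; 32 0 0 -0.93 -0.06 0 0; 32 0 0 -0.93 -0.06 0 0; 32 0 0 -0.93 -0.06 0 0; 32 0 0 -0.93 -0.06 0 0; 32 0 0 -0.93 -0.06 0 0"
}}

```text
time: 11.08
tool_pos: [0.4293, 0.3522, 0.1883]
ee_rot: [-0.372, 1.568, 0.643]
wrist_force: [1.2, 1.2, -1.4]
width: 0.0305
```

```bash
python3 st.py
```

```text
t 11.0833 p [0.4293 0.3522 0.1883] r 0.1543 th 0.296 Ft 1.67 F [ 1.21  1.2  -1.38] w 0.0305 q [ 0.58  0.11  1.42  0.    1.61 -0.43]
yaw th 0.256
```

Emit:
{"op": "step_arm", "data": {
  "motion": "32 0 0 -0.93 -0.06 0 0; 32 0 0 -0.93 -0.06 0 0; 32 0 0 -0.93 -0.06 0 0; 32 0 0 -0.93 -0.06 0 0; 32 0 0 -0.93 -0.06 0 0; 32 0 0 -0.93 -0.06 0 0; 32 0 0 -0.93 -0.06 0 0; 32 0 0 -0.93 -0.06 0 0; 32 0 0 -0.93 -0.06 0 0; 32 0 0 0.3 0.06 0 0; 32 0 0 0.7 0.06 0 0; 32 0 0 0.93 0.06 0 0; 32 0 0 0.93 0.06 0 0; 32 0 0 0.93 0.06 0 0; 32 0 0 0.93 0.06 0 0; 32 0 0 0.93 0.06 0 0; 32 0 0 0.93 0.06 0 0; 32 0 0 0.93 0.06 0 0"
}}

```text
time: 12.58
tool_pos: [0.4237, 0.344, 0.1884]
ee_rot: [-2.732, 1.568, -1.724]
wrist_force: [-2.8, -3.3, 1.3]
width: 0.0299
```

```bash
python3 st.py
```

```text
t 12.5833 p [0.4237 0.344  0.1884] r 0.1547 th 0.232 Ft -4.26 F [-2.76 -3.32  1.29] w 0.0299 q [ 0.58  0.09  1.44 -0.    1.61 -0.43]
yaw th 0.263
```

Emit:
{"op": "step_arm", "data": {
  "motion": "32 0 0 0.93 0.06 0 0; 32 0 0 0.93 0.06 0 0; 32 0 0 0.93 0.06 0 0; 32 0 0 0.93 0.06 0 0"
}}

```text
time: 12.92
tool_pos: [0.4459, 0.3738, 0.1884]
ee_rot: [-2.922, 1.569, -2.153]
wrist_force: [-2.5, -2.5, 1.6]
width: 0.0301
```

```bash
python3 st.py
```

```text
t 12.9167 p [0.4459 0.3738 0.1884] r 0.1551 th 0.473 Ft -3.51 F [-2.51 -2.45  1.58] w 0.0301 q [ 0.6   0.17  1.35 -0.    1.62 -0.17]
yaw th 0.502
```

Emit:
{"op": "step_arm", "data": {
  "motion": "32 0 0 0.62 0.04 0 0; 32 0 0 0.62 0.04 0 0"
}}

```text
time: 13.08
tool_pos: [0.4549, 0.3824, 0.1883]
ee_rot: [-3.067, 1.569, -2.378]
wrist_force: [-4.2, -2.6, 1.5]
width: 0.0303
```

Emit:
{"op": "step_arm", "data": {
  "motion": "32 0 0 0.62 0.04 0 0; 32 0 0 0.62 0.04 0 0"
}}

```text
time: 13.25
tool_pos: [0.4644, 0.3901, 0.1884]
ee_rot: [3.138, 1.569, -2.536]
wrist_force: [-3.8, -2.6, 2.0]
width: 0.0303
```

```bash
python3 st.py
```

```text
t 13.25 p [0.4644 0.3901 0.1884] r 0.1552 th 0.632 Ft -4.6 F [-3.77 -2.65  2.04] w 0.0303 q [ 0.61  0.22  1.29 -0.    1.63 -0.  ]
yaw th 0.661
```

Emit:
{"op": "step_arm", "data": {
  "motion": "32 0 0 0.62 0.04 0 0; 32 0 0 0.62 0.04 0 0"
}}

```text
time: 13.42
tool_pos: [0.4746, 0.3971, 0.1884]
ee_rot: [3.089, 1.569, -2.664]
wrist_force: [-3.0, -2.1, 1.5]
width: 0.0302
```

Emit:
{"op": "step_arm", "data": {
  "motion": "32 0 0 0.62 0.04 0 0; 32 0 0 0.62 0.04 0 0"
}}

```text
time: 13.58
tool_pos: [0.4854, 0.4033, 0.1883]
ee_rot: [3.032, 1.569, -2.801]
wrist_force: [-4.3, -1.4, 2.4]
width: 0.0301
```

```bash
python3 st.py
```

```text
t 13.5833 p [0.4854 0.4033 0.1883] r 0.1553 th 0.791 Ft -4.48 F [-4.34 -1.36  2.4 ] w 0.0301 q [0.6  0.28 1.22 0.   1.65 0.15]
yaw th 0.821
```

Emit:
{"op": "step_arm", "data": {
  "motion": "32 0 0 0.62 0.04 0 0; 32 0 0 0.62 0.04 0 0"
}}

```text
time: 13.75
tool_pos: [0.4966, 0.4086, 0.1884]
ee_rot: [2.984, 1.568, -2.929]
wrist_force: [-4.5, -1.2, 2.4]
width: 0.0298
```

Emit:
{"op": "step_arm", "data": {
  "motion": "32 0 0 0.62 0.04 0 0; 32 0 0 0.62 0.04 0 0"
}}

```text
time: 13.92
tool_pos: [0.5082, 0.413, 0.1884]
ee_rot: [2.937, 1.568, -3.056]
wrist_force: [-4.7, -1.0, 1.9]
width: 0.03
```

```bash
python3 st.py
```

```text
t 13.9167 p [0.5082 0.413  0.1884] r 0.1554 th 0.951 Ft -4.72 F [-4.65 -0.96  1.95] w 0.03 q [0.6  0.33 1.15 0.   1.66 0.31]
yaw th 0.981
```

Emit:
{"op": "step_arm", "data": {
  "motion": "32 0 0 0.62 0.04 0 0; 32 0 0 0.62 0.04 0 0"
}}

```text
time: 14.08
tool_pos: [0.5201, 0.4165, 0.1884]
ee_rot: [2.88, 1.568, 3.09]
wrist_force: [-4.6, -1.0, 1.1]
width: 0.0303
```

Emit:
{"op": "step_arm", "data": {
  "motion": "32 0 0 0.62 0.04 0 0; 32 0 0 0.62 0.04 0 0"
}}

```text
time: 14.25
tool_pos: [0.5319, 0.4189, 0.1884]
ee_rot: [2.98, 1.568, 3.111]
wrist_force: [-4.9, -0.6, 2.2]
width: 0.0301
```

```bash
python3 st.py
```

```text
t 14.25 p [0.5319 0.4189 0.1884] r 0.1555 th 1.109 Ft -4.95 F [-4.91 -0.64  2.18] w 0.0301 q [0.58 0.38 1.08 0.   1.68 0.45]
yaw th 1.14
```

Emit:
{"op": "step_arm", "data": {
  "motion": "32 0 0 0.62 0.04 0 0; 32 0 0 0.62 0.04 0 0"
}}

```text
time: 14.42
tool_pos: [0.5431, 0.4204, 0.1884]
ee_rot: [3.124, 1.565, -3.109]
wrist_force: [-8.3, -1.3, 2.7]
width: 0.0303
```

```bash
python3 st.py;  python3 - <<'E'
from h import *
im=snapshot("scene"); cv2.imwrite("pics/s3.png",cv2.resize(im[160:230,275:345,::-1],None,fx=8,fy=8,interpolation=cv2.INTER_CUBIC))
E
```

```text
t 14.4167 p [0.5431 0.4204 0.1884] r 0.1555 th 1.181 Ft -8.41 F [-8.32 -1.33  2.66] w 0.0303 q [0.57 0.41 1.05 0.   1.69 0.52]
yaw th 1.22
```

View pics/s3.png

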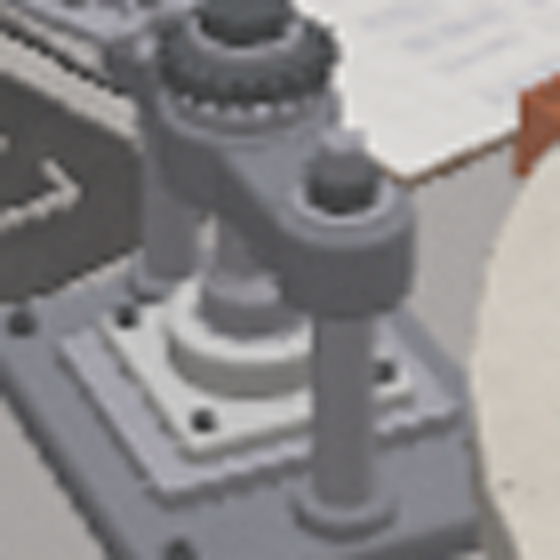

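Emit:
{"op": "step_arm", "data": {
  "motion": "32 0 0 0 0 0 0; 32 0 0 0 0 0 0"
}}

```text
time: 14.63
tool_pos: [0.5438, 0.4204, 0.1883]
ee_rot: [3.034, 1.567, 3.086]
wrist_force: [-5.7, 0.4, 2.2]
width: 0.0299
```

```bash
python3 st.py
```

```text
t 14.6333 p [0.5438 0.4204 0.1883] r 0.1555 th 1.186 Ft -5.65 F [-5.7   0.37  2.16] w 0.0299 q [0.57 0.41 1.05 0.   1.68 0.52]
yaw th 1.218
```

Emit:
{"op": "step_arm", "data": {
  "motion": "32 0 0 0.2 0.01 0 0"
}}

```text
time: 14.72
tool_pos: [0.5447, 0.4206, 0.1883]
ee_rot: [3.111, 1.565, -3.13]
wrist_force: [-8.8, -0.7, 3.6]
width: 0.0301
```

```bash
python3 st.py
```

```text
t 14.7167 p [0.5447 0.4206 0.1883] r 0.1555 th 1.192 Ft -8.84 F [-8.81 -0.71  3.58] w 0.0301 q [0.57 0.41 1.05 0.   1.69 0.53]
yaw th 1.228
```

Emit:
{"op": "step_arm", "data": {
  "motion": "32 0 0 0 -0.06 0 0; 32 0 0 -0.93 -0.06 0 0; 32 0 0 -0.93 -0.06 0 0; 32 0 0 -0.93 -0.06 0 0; 32 0 0 -0.93 -0.06 0 0; 32 0 0 -0.93 -0.06 0 0; 32 0 0 -0.93 -0.06 0 0; 32 0 0 -0.5 -0.03 0 0; 50 0 0 0.3 0 0 0; 50 0 0 0 0 0 0; 50 -2.2 0 0 0 0 0; 50 -3 0 0 0 0 0; 50 -1.8 -1 0 0 0 0; 50 0 -2.5 0 0 0 0; 50 0 -2 0 0 0 0; 50 0 0 0 0 0 0"
}}

```text
time: 16.05
tool_pos: [0.5207, 0.3544, 0.2584]
ee_rot: [-0.799, 1.568, -0.313]
wrist_force: [0.3, 0.2, -0.1]
width: 0.047
```

```bash
python3 st.py; python3 look.py w6
```

```text
t 16.05 p [0.5207 0.3544 0.2584] r 0.096 th 0.883 Ft 0.32 F [ 0.28  0.16 -0.1 ] w 0.047 q [ 0.51  0.26  1.1  -0.    1.78  0.02]
yaw th 0.785
t 16.05 p [0.5207 0.3544 0.2584] r 0.096 th 0.883 Ft 0.32 F [ 0.28  0.16 -0.1 ] w 0.047 q [ 0.51  0.26  1.1  -0.    1.78  0.02]
```

View pics/w6.png

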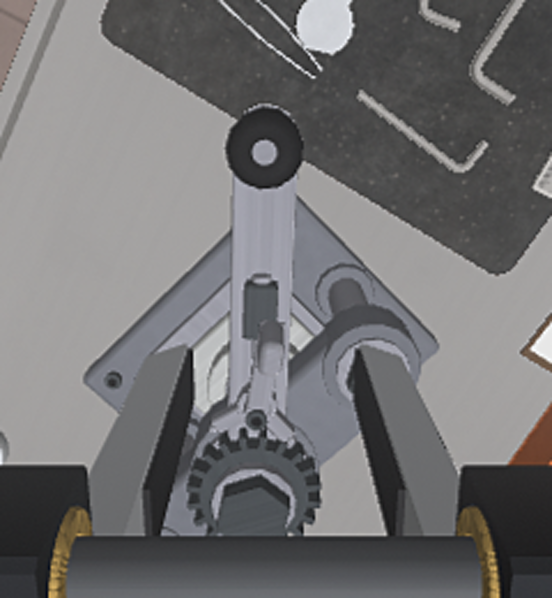

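```bash
python3 - <<'E'
from h import *
g=ray("wrist",200+263/2.3,80+151/2.3,.211)[:2]; d=g-A; th=np.pi+YAW-np.arctan2(d[1],d[0]); print(g,np.hypot(*d),th)
print(rel(np.r_[A+.08*bar(th),.197],toolR(th,1)))
tb=ray("wrist",200+271/2.3,80+340/2.3,.198)[:2]-A; print(tb@bar(th),tb@tang(th))
E
```

```text
[0.48624645 0.40853168] 0.15957483164190697 0.8114214228534928
(array([ 6.09, -1.74, -0.71]), array([0.028, 0.001, 0.   ]))
0.09248071177558125 0.0042724856549945945
```

Emit:
{"op": "step_arm", "data": {
  "motion": "50 0 -1.5 -0.6 0.03 0 0; 50 2 0 0 0 0 0; 50 2.2 0 0 0 0 0; 50 1.9 0 0 0 0 0; 50 0 0 -1 0 0 0; 50 0 0 -0.4 0 0 0; 50 0 0 -0.3 0 0 0; 50 0 0 -0.3 0 0 0; 50 0 0 -0.3 0 0 0; 50 0 0 -0.2 0 0 0; 50 0 0 -0.2 0 0 0; 50 0 0 0 0 0 0"
}}

```text
time: 17.1
tool_pos: [0.4962, 0.3292, 0.1976]
ee_rot: [0.07, 1.569, 0.531]
wrist_force: [0.7, 1.3, 1.8]
width: 0.047
```

```bash
python3 st.py; python3 look.py w7
```

```text
t 17.1 p [0.4962 0.3292 0.1976] r 0.0881 th 0.509 Ft 1.45 F [0.73 1.34 1.79] w 0.047 q [0.49 0.19 1.3  0.   1.64 0.03]
yaw th 0.81
t 17.1 p [0.4962 0.3292 0.1976] r 0.0881 th 0.509 Ft 1.45 F [0.73 1.34 1.79] w 0.047 q [0.49 0.19 1.3  0.   1.64 0.03]
```

View pics/w7.png

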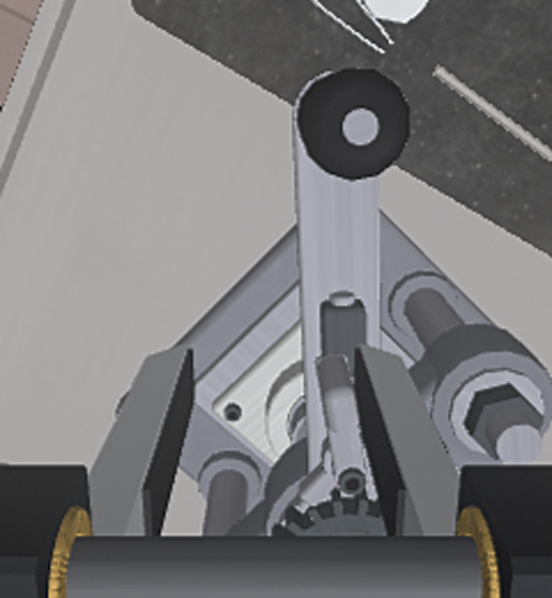

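Emit:
{"op": "step_arm", "data": {
  "motion": "50 0 0 -0.2 0 0 0; 50 0 0 -0.1 0 0 0; 50 0 0 0.3 0 0 0; 50 -2.5 0 0.4 0 0 0; 50 -3.5 0 0.6 0 0 0; 50 0 2 0.8 0 0 0; 50 0 2 0.8 0 0 0; 50 0 0 0 0 0 0"
}}

```text
time: 17.82
tool_pos: [0.5006, 0.379, 0.2561]
ee_rot: [2.092, 1.569, 2.556]
wrist_force: [-0.4, -0.7, -1.9]
width: 0.0468
```

```bash
python3 st.py; python3 look.py w8
```

```text
t 17.8167 p [0.5006 0.379  0.2561] r 0.1268 th 0.81 Ft -0.65 F [-0.38 -0.7  -1.93] w 0.0468 q [0.56 0.26 1.11 0.   1.77 0.09]
yaw th 0.807
t 17.8167 p [0.5006 0.379  0.2561] r 0.1268 th 0.81 Ft -0.65 F [-0.38 -0.7  -1.93] w 0.0468 q [0.56 0.26 1.11 0.   1.77 0.09]
```

View pics/w8.png

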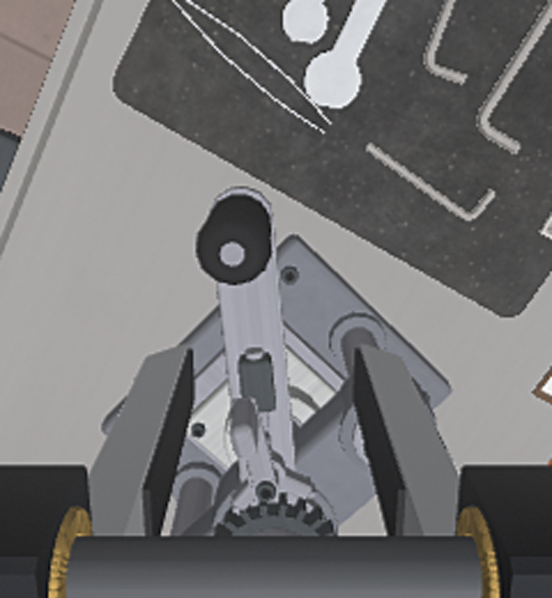

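```bash
python3 - <<'E'
from h import *
g=ray("wrist",200+231/2.3,80+248/2.3,.211)[:2]; d=g-A; th=np.pi+YAW-np.arctan2(d[1],d[0]); print(g,np.hypot(*d),th)
print(rel(np.r_[A+.156*bar(th),.187],toolR(th,1)))
E
```

```text
[0.47280275 0.39928312] 0.15807308961580716 0.7090705051405042
(array([ 6.84,  3.01, -1.48]), array([-0.099, -0.003,  0.   ]))
```

Emit:
{"op": "step_arm", "data": {
  "motion": "50 0 2.9 -1.5 0 0 0; 50 0 0 0 -0.1 0 0; 50 2.3 0 0 0 0 0; 50 2.3 0 0 0 0 0; 50 2.2 0 0 0 0 0; 32 0 0 0 0 0 0; 32 0 0 0 0 0 0; 32 0 0 0 0 0 0; 32 0 0 0 0.03 0 0; 32 0 0 0.93 0.06 0 0; 32 0 0 0.93 0.06 0 0; 32 0 0 0.93 0.06 0 0"
}}

```text
time: 18.87
tool_pos: [0.5007, 0.4088, 0.1914]
ee_rot: [0.269, 1.568, 0.617]
wrist_force: [-1.0, -0.3, 0.7]
width: 0.0298
```

```bash
python3 st.py; python3 look.py w9
```

```text
t 18.8667 p [0.5007 0.4088 0.1914] r 0.154 th 0.896 Ft -1.02 F [-0.99 -0.26  0.72] w 0.0298 q [0.6  0.31 1.18 0.   1.65 0.25]
yaw th 0.923
t 18.8667 p [0.5007 0.4088 0.1914] r 0.154 th 0.896 Ft -1.02 F [-0.99 -0.26  0.72] w 0.0298 q [0.6  0.31 1.18 0.   1.65 0.25]
```

View pics/w9.png

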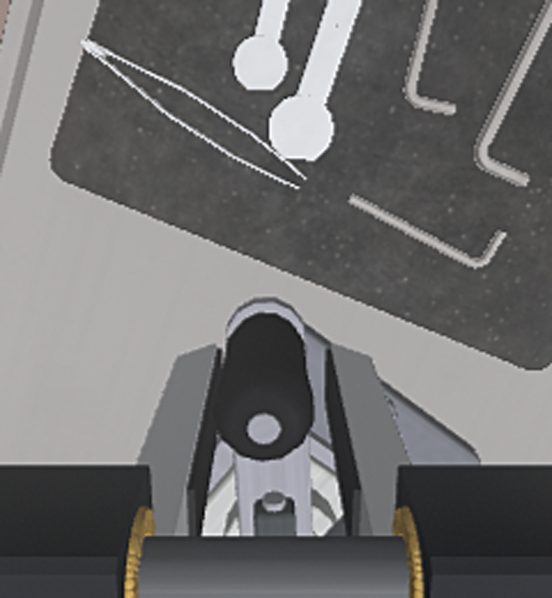

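Emit:
{"op": "step_arm", "data": {
  "motion": "32 0 0 0.93 0.06 0 0; 32 0 0 0.93 0.06 0 0; 32 0 0 0.93 0.06 0 0; 32 0 0 0.93 0.06 0 0; 32 0 0 0.7 0.04 0 0; 32 0 0 0 -0.06 0 0; 32 0 0 -0.93 -0.06 0 0; 32 0 0 -0.93 -0.06 0 0; 32 0 0 -0.93 -0.06 0 0; 32 0 0 -0.93 -0.06 0 0; 32 0 0 -0.93 -0.06 0 0; 32 0 0 -0.93 -0.06 0 0; 32 0 0 -0.93 -0.06 0 0"
}}

```text
time: 20.0
tool_pos: [0.4821, 0.3994, 0.1905]
ee_rot: [-0.005, 1.565, 0.55]
wrist_force: [3.1, 1.2, -1.8]
width: 0.03
```

```bash
python3 st.py
```

```text
t 20.0 p [0.4821 0.3994 0.1905] r 0.1534 th 0.761 Ft 3.3 F [ 3.1   1.21 -1.75] w 0.03 q [ 0.6   0.26  1.24 -0.    1.64  0.05]
yaw th 0.716
```

Driving the lift at 3.3 N. Continue to about -0.25.

Emit:
{"op": "step_arm", "data": {
  "motion": "32 0 0.05 -0.93 -0.05 0 0; 32 0 0.05 -0.93 -0.06 0 0; 32 0 0 -0.93 -0.06 0 0; 32 0 0 -0.93 -0.06 0 0; 32 0 0 -0.93 -0.06 0 0; 32 0 0 -0.93 -0.06 0 0; 32 0 0 -0.93 -0.06 0 0; 32 0 0 -0.93 -0.06 0 0; 32 0 0 -0.93 -0.06 0 0; 32 0 0 -0.93 -0.06 0 0; 32 0 0 -0.93 -0.06 0 0; 32 0 0 -0.93 -0.06 0 0; 32 0 0 -0.93 -0.06 0 0; 32 0 0 -0.93 -0.06 0 0; 32 0 0 -0.93 -0.06 0 0; 32 0 0 -0.93 -0.06 0 0"
}}

```text
time: 21.33
tool_pos: [0.4027, 0.2807, 0.1905]
ee_rot: [-0.638, 1.566, 0.868]
wrist_force: [0.3, 2.5, -0.8]
width: 0.0304
```

```bash
python3 st.py;  python3 - <<'E'
from h import *
im=snapshot("scene"); cv2.imwrite("pics/s4.png",cv2.resize(im[160:230,275:345,::-1],None,fx=8,fy=8,interpolation=cv2.INTER_CUBIC))
E
```

```text
t 21.3333 p [0.4027 0.2807 0.1905] r 0.1551 th -0.202 Ft 2.56 F [ 0.35  2.54 -0.77] w 0.0304 q [ 0.49 -0.04  1.57  0.    1.61 -1.01]
yaw th -0.235
```

View pics/s4.png

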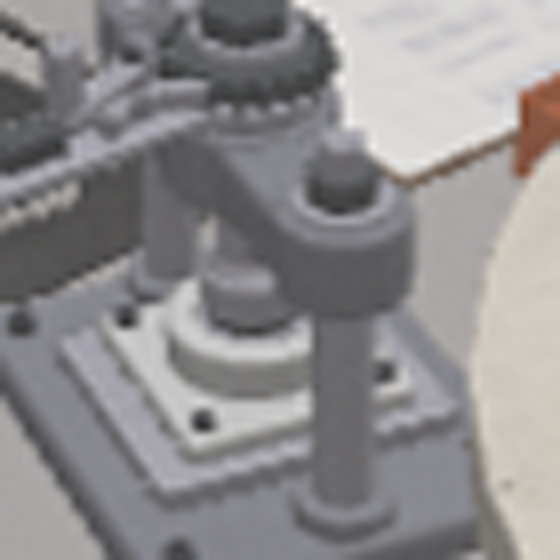

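Emit:
{"op": "step_arm", "data": {
  "motion": "32 0 0 0.3 0.06 0 0; 32 0 0 0.7 0.06 0 0; 32 0 0 0.93 0.06 0 0; 32 0 0 0.93 0.06 0 0; 32 0 0 0.93 0.06 0 0; 32 0 0 0.93 0.06 0 0; 32 0 0 0.93 0.06 0 0; 32 0 0 0.93 0.06 0 0; 32 0 0 0.93 0.06 0 0; 32 0 0 0.93 0.06 0 0; 32 0 0 0.93 0.06 0 0; 32 0 0 0.93 0.06 0 0; 32 0 0 0.93 0.06 0 0; 32 0 0 0.93 0.06 0 0; 32 0 0 0.93 0.06 0 0; 32 0 0 0.93 0.06 0 0"
}}

```text
time: 22.72
tool_pos: [0.4729, 0.3962, 0.1903]
ee_rot: [0.162, 1.569, 0.7]
wrist_force: [-1.3, 0.3, 1.4]
width: 0.03
```

```bash
python3 st.py
```

```text
t 22.7167 p [0.4729 0.3962 0.1903] r 0.1554 th 0.699 Ft -0.97 F [-1.31  0.25  1.35] w 0.03 q [0.61 0.24 1.26 0.   1.64 0.07]
yaw th 0.733
```

Emit:
{"op": "step_arm", "data": {
  "motion": "32 0 0 0 -0.06 0 0; 32 0 0 -0.93 -0.06 0 0; 32 0 0 -0.93 -0.06 0 0; 32 0 0 -0.93 -0.06 0 0; 32 0 0 -0.93 -0.06 0 0; 32 0 0 -0.93 -0.06 0 0; 32 0 0 -0.93 -0.06 0 0; 32 0 0 -0.93 -0.06 0 0; 32 0 0 -0.93 -0.06 0 0; 32 0 0 -0.93 -0.06 0 0; 32 0 0 -0.93 -0.06 0 0; 32 0 0 -0.93 -0.06 0 0; 32 0 0 -0.6 -0.04 0 0; 50 0 0 0.3 0 0 0; 50 0 0 0 0 0 0; 50 -2 0 0 0 0 0; 50 -3 0 0 0 0 0; 50 -3 0 0 0 0 0; 50 0 -2 0 0 0 0; 50 0 0 0 0 0 0"
}}

```text
time: 24.38
tool_pos: [0.4314, 0.309, 0.2716]
ee_rot: [-0.984, 1.564, 0.315]
wrist_force: [-0.1, 0.3, -1.4]
width: 0.0471
```

```bash
python3 st.py; python3 look.py w10;python3 - <<'E'
from h import *
im=snapshot("scene"); cv2.imwrite("pics/s5f.png",im[:,:,::-1]); cv2.imwrite("pics/s5.png",cv2.resize(im[160:230,275:345,::-1],None,fx=8,fy=8,interpolation=cv2.INTER_CUBIC))
E
```

```text
t 24.3833 p [0.4314 0.309  0.2716] r 0.1329 th 0.033 Ft 0.23 F [-0.14  0.29 -1.43] w 0.0471 q [ 0.52  0.03  1.33 -0.    1.77 -0.78]
yaw th -0.028
t 24.3833 p [0.4314 0.309  0.2716] r 0.1329 th 0.033 Ft 0.23 F [-0.14  0.29 -1.43] w 0.0471 q [ 0.52  0.03  1.33 -0.    1.77 -0.78]
```

View pics/w10.png

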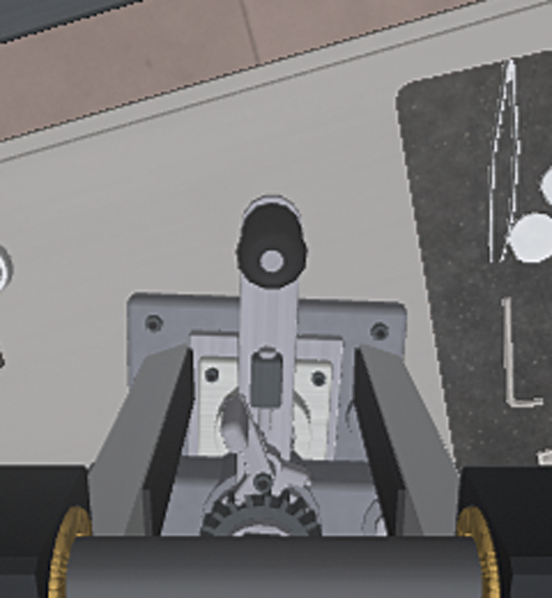

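View pics/s5.png

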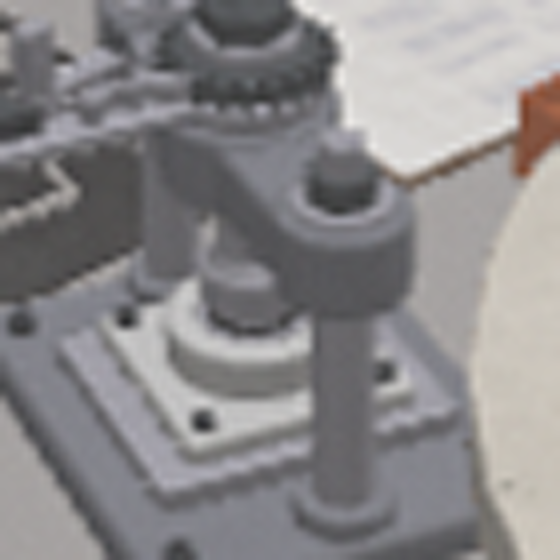

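View pics/s5f.png

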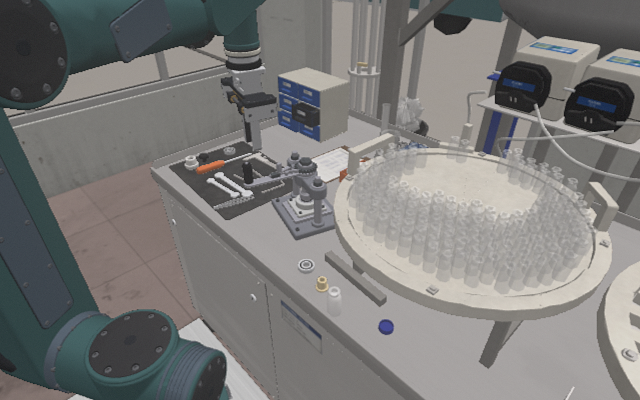

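```bash
python3 - <<'E'
from h import *
L=[cv2.cvtColor(cv2.imread(f"pics/{n}.png"),cv2.COLOR_BGR2GRAY).astype(np.float32) for n in("s3","s4","s5")]
cv2.imwrite("pics/cmp.png",np.hstack([cv2.resize(l[190:400,150:320],None,fx=1.5,fy=2) for l in L]))
a=A; 
for z in(.059,.063,.066,.069): print(z,(proj("scene",np.r_[a-.0185*0.65*np.array([1,1])/1,z])[0]-[275,160])*8)
E
```

```text
0.059 [250.64337776 339.37723655]
0.063 [250.40387534 329.7976554 ]
0.066 [250.22356006 322.58543223]
0.069 [250.04265143 315.34947619][ WARN:0@0.497] global loadsave.cpp:1063 imwrite_ Unsupported depth image for selected encoder is fallbacked to CV_8U.
```

View pics/cmp.png

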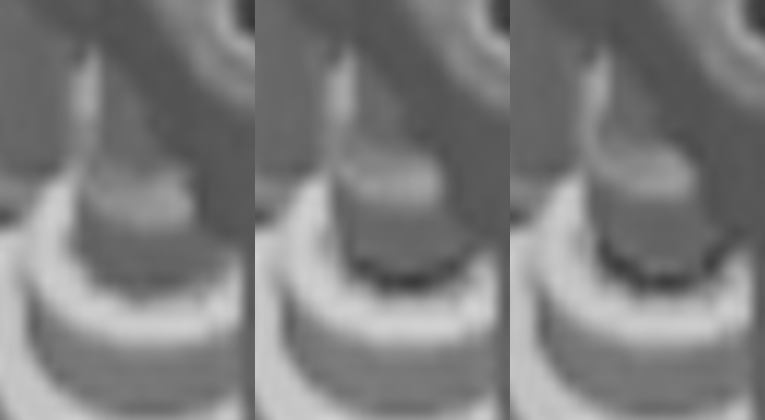

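```bash
python3 -c "
from h import *
state(); print(robot.close_job())"
```

```text
t 24.4833 p [0.4286 0.3088 0.2683] r 0.1355 th 0.025 Ft -0.67 F [-0.51 -0.54 -0.1 ] w 0.0472 q [ 0.52  0.03  1.34  0.    1.77 -0.78]
the job is handed in; nothing more can be done
None
```

The job is finished and handed in at about 24.5 s; the interface gives no verdict, so what follows rests on my own readings.

- **Pressing:** I flipped the tab to press and swung the handle three times. The pull was about 3 N in air and 4 to 5 N as the bearing slid in. It rose to 8.4 N when the bearing seated, and a small 2 mm nudge to confirm that read 8.8 N. That is just over the 8 N target and under the 10 N limit.
- **Lifting:** I swung back about a tooth, flipped the tab to lift and made two lifting swings.
- **Last checks:** The final wrist picture shows the tab on the lift side. Comparing scene pictures, the ram's foot rose about 7 mm from its pressed position, estimated to roughly 1 mm. The loose parts look unmoved and the open gripper stands clear above the grip.
- **Not measured directly:** That the bearing is flush is inferred from the jump in pull and from the ram's foot appearing level with the housing.
- **Side effect of the flips:** Both flips also dragged the handle a little, by about 0.06 and 0.10 rad. I found it again by camera each time before gripping, and no check failed or disagreed.

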